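# Fit the battery and snap the cover on the leak alarm

### The arm

A 6-joint arm with a two-finger parallel gripper is mounted at the origin on the work surface; the furniture and walls round the work are solid. World frame = base frame: x ahead of the robot, y to its left, z up, the work surface at z = 0. Lengths are in m, angles in rad, forces in N, time in s.
With the tool pointing down it reaches from about 0.225 to 0.875 m from the base axis. Payload 3.4 kg.
Tool frame: the origin (TCP) lies at the very end of the fingers, on their centre line; the grasp point (between the pads) lies 19 mm behind it (manip.pinch_z is the distance from the TCP to the grasp point, in m); z points along the fingers, y is the line along which they close (so a half turn about z gives the same grasp; the last joint's range is limited). The gripper opens to 85 mm and grips with 20 to 120 N. Pads are 22 mm wide; open, the fingers measure 114 mm over their backs; the gripper's body (76 mm by 85 mm) begins 54 mm behind the grasp point. The pads swing forward as they close: fully open they stand 13 mm farther back than shut.
Start: joints at [1.081, 0.276, 1.505, -0, 1.361, -0.121], TCP at [0.207, 0.536, 0.211] pointing down, gripper open.
Joint ranges: [-2.89, 2.89], [-0.75, 2.08], [0.22, 2.7], [-1.18, 4.32], [0.11, 2.71], [-2.7, 2.7]. Speed limits (rad/s): [2.57, 2.57, 3.14, 3.14, 3.14, 3.14].

### API

Orientations are given as a unit quaternion [w, x, y, z].
In Python, from rig import manip gives the robot as it stands. The module is installed in compiled form; this text tells all that it offers.
- The arm moves only by the shell command python3 -m jog 'ROWS' [FORCE]. ROWS is JSON, a list of rows, each an object of numbers: "dx", "dy", "dz": the shift along the tool's x, y, z each as a share of 25 cm, from -1 to 1; "ax", "ay", "az": the turn, a rotation vector about the tool's x, y, z each as a share of 90 degrees, from -1 to 1; "grip": the opening, from -1 (shut) to 1 (fully open), so that 0 is half open. A call has 1 to 5 rows; each row is the pose to reach, as a shift and turn from the pose commanded when the call began, along the tool's axes at that moment; what a row does not reach only later rows make up. A row lasts 1/12 s, in which the tool goes at most 41.7 mm and 7.16 degrees, less where a joint would pass 70% of its speed; a pose out of reach is approached as far as the arm can. A call with a number of a shift or a turn outside -1 to 1 is refused whole. A call with a gripper value outside its range is refused whole. The fingers move at their own pace and stop on an object; FORCE is the grip in N (left out, the last holds). Time passes only in rows, so rows that repeat a pose let the fingers close. It gives the time, the measured TCP pose, the force, the opening and the grip force at its end, in the units of the state.
- manip.get_state(): the state, without advancing time (a new reading comes with each control period).
- manip.get_image(name): name is "side" or "top"; returns a dict with "img" (400x640x3 uint8, red, green, blue), "mtx" (3x3 intrinsics, pixels), "world_to_cam" (4x4, takes a point from world to camera coordinates). Camera axes: x right, y down, z forward; pixel columns grow to the right and rows downward; lengths in m; the calibration is good to about 2 mm. A picture is of the moment at which its call begins. There is no depth.
- manip.sign_off(): hands the job in; it is judged then, once.
The state is a dict: "clock": time; "qpos": joint angles; "qd": joint speeds; "effort": joint torques, N m; "position": TCP position; "ee_rot": TCP orientation; "contact_force": force on the tool from outside, world axes, zero at the start; "moment": the same for the moment, N m; "width": finger opening in m; "gripper_force": force on a finger pad.
Only numpy, scipy, OpenCV 4.12 (cv2) and the standard library are available. Lean on these libraries where they do the work, as an engineer would, in place of code of your own. Each camera call takes 0.05 s, during which the arm holds its last target. There are 200 camera calls.

### The job

Put the battery in the open leak-alarm housing, lying between its two upright metal terminals, then set the white cover over it and press it straight down until the clip arms at both ends have snapped under the steel bars and the cover sits fully home. Press by feel, never harder on the housing than about 40 N, and leave the soap and the tealight where they are.

Things in the scene. Friction and masses are not known exactly. Their poses are not given: they have to be found in the camera images.
- housing: Grey leak-alarm base, 95 x 64 x 26 mm, long axis x, z up, stuck to the worktop by a soft black foam pad: it cannot slide, but sinks by some mm while pressed and rises again. Its flat top (seat of the cover and floor of the battery bay) is 26 mm above this origin; the origin (centre of its underside) is 10 to 16 mm above the worktop.
- bay (a point): Middle of the bay's floor, 26 mm above the housing's origin, same axes. Two upright steel terminals 16 mm wide, 12 mm high stand at x = +-28.5 mm (55 mm clear between them); the battery lies between them along x, kept from rolling by four ribs 5 mm high, 19.6 mm clear apart in y, at x = +-14 to 22 mm. A battery in the bay has its centre about 8 mm above this point.
- bar_end_a (a point): Middle of the steel bar across the housing's +x end (another is at x = -49.5 mm): round, 5 mm thick, 33 mm long along y, 22 mm above the housing's origin. A spring holds it out; it can be pushed inward 5 mm, and the cover's hook must snap under it.
- post (a point): Tapered tip of one of four black locating posts, 10 mm thick, 16 mm high, at x = +-36, y = +-20.6 mm on the housing's top. They guide the walls of the cover from inside, with 1.4 mm play in y. A soft black seal frame round them stands 3.5 mm above the top and gives way under the cover
- battery: Green and white AA cell, 50 mm long (its own y axis), 17 mm thick, lying on the worktop. Either way round will do. Origin: underside of the middle. 23 g.
- battery_mid (a point): Centre of the battery, where it is grasped across its thickness.
- cover: White cover: shell 92 x 60 mm, open below, 112 mm over its two rigid clip arms at the +-x ends; 80 to 170 g; stands upright on the arms. Origin midway between the feet of the arms, z up. Its x axis must lie along the housing's x axis, either way round. Set down loosely its hooks rest on the bars and it stands 8 to 11 mm above its final height.
- cover_grip (a point): Centre of the grey grip rib on the cover's top, 52.7 mm above the cover's origin: rib 56 mm long (x), 12 mm wide (y), 18 mm high, so its top is 9 mm above this point and the cover's roof 9 mm below. Fully home this point is 64 to 65 mm above the housing's origin.
- rib_top (a point): Middle of the rib's top, where to press. Evenly pressed, 8 to 22 N in all (differs each time) drives both hooks past the sprung bars; then the force drops, the cover jumps down the last few mm onto its hard seat, where force climbs steeply, and stays there by itself. Fully home: 73 to 74 mm above the housing's origin.
- clip_a (a point): Catching face (upward step) of the hook on the cover's +x clip arm, 52.5 mm from the cover's middle, 7.5 mm above the cover's origin. Snapped, it is 18.5 to 20 mm above the housing's origin; not snapped, 21 mm or more.
- clip_b (a point): The same on the clip arm at the cover's -x end.
- soap_bar: Pink soap bar, 48 x 75 x 20 mm; a bystander, to be left in place.
- tealight: Small tealight candle, 38 mm across, 15 mm high; a bystander, to be left in place.
There are look-alikes about, which are no part of the job. Several things have the shape of the cover; the one meant has the colours described above.

How it is judged:
On the way, in this order (a step that is already met when the one before it is completed fails the run):
1. the battery lies in the bay between the terminals, let go (x of battery_mid in the frame of housing between -0.005 and 0.005 m and y of battery_mid in the frame of housing between -0.004 and 0.004 m and z of battery_mid in the frame of housing below 0.039 m and angle between the y axis of battery and the x axis of housing, either way round below 0.2 rad and contact force between the fingers and battery below 0.1 N), for 0.2 s.
2. the cover is fully home with both clips under the bars (horizontal distance between cover and housing below 0.004 m and z of clip_a in the frame of housing between 0.015 and 0.0205 m and z of clip_b in the frame of housing below 0.0205 m), for 0.2 s.
At the end, for the whole second after the job is handed in: The battery lies on the bay floor (centre within 5 mm along and 4 mm across the middle, within 0.2 rad of the long axis); the cover is centred within 4 mm, both clips snapped (catching faces at most 20.5 mm above the housing origin), and at rest (all of step 2 and x of battery_mid in the frame of housing between -0.005 and 0.005 m and y of battery_mid in the frame of housing between -0.004 and 0.004 m and z of battery_mid in the frame of housing below 0.039 m and angle between the y axis of battery and the x axis of housing, either way round below 0.2 rad and linear speed of cover below 0.02 m/s); the robot touches nothing.
It fails at once if the cover is pressed on the housing with more than 40 N (contact force between cover and housing above 40 N).
It fails at once if the housing is pressed or struck by the gripper with more than 40 N (contact force between the fingers and housing above 40 N).
It fails at once if a bystander is moved by more than 30 mm (distance of any of soap_bar, tealight from where it was at the start of the episode above 0.03 m).
It also fails if it takes over 72 s, if anything falls off the work surface, if the arm or the gripper's body presses on something with over 40 N, if the wrist force passes 120 N, or if a joint passes its speed limit or range.

## Working session

There is one attempt and no reset: what is moved stays moved. The work goes in short steps, Python scripts to look and compute and a shell command to move; the robot and the scene stay as the last step left them, time stands still between calls to the robot, and variables do not carry over. Pictures are saved under pics/ and viewed, at most 10 in all, crops included, and the job is handed in when it is done.

```bash
mkdir -p pics; cat > h.py <<'E'
import numpy as np, cv2, pickle
from rig import manip
from scipy.spatial.transform import Rotation as R
def snap(n):
    d=manip.get_image(n); pickle.dump(d,open(n+'.pkl','wb')); return d
def load(n): return pickle.load(open(n+'.pkl','rb'))
def save(d,f,crop=None,s=1):
    im=d['img'][:,:,::-1]
    if crop: x0,y0,x1,y1=crop; im=im[y0:y1,x0:x1]
    cv2.imwrite('pics/'+f,cv2.resize(im,None,fx=s,fy=s,interpolation=cv2.INTER_CUBIC))
def ray(d,u,v,z):
    T=np.array(d['world_to_cam']);Rm=T[:3,:3];c=-Rm.T@T[:3,3]
    r=Rm.T@np.linalg.solve(np.array(d['mtx']),[u,v,1]); return c+r*(z-c[2])/r[2]
def proj(d,p):
    T=np.array(d['world_to_cam']);q=np.array(d['mtx'])@(T[:3,:3]@np.array(p)+T[:3,3]);return q[:2]/q[2]
def tool(p):  # world target -> dx,dy,dz shares
    s=manip.get_state();w,x,y,z=s['ee_rot'];M=R.from_quat([x,y,z,w]).as_matrix()
    return M.T@(np.array(p)-s['position'])/.25
E
python3 - <<'E'
from h import *
for n in('top','side'):
    d=snap(n);save(d,n+'0.png',s=1.25)
    T=d['world_to_cam'];print(n,-T[:3,:3].T@T[:3,3],T[2,:3],d['mtx'][0,0])
s=manip.get_state();print(s)
E
```

```text
top [ 0.23503795 -0.10707232  1.17913233] [ 0.21902921 -0.01991244 -0.97551509] 494.33979461433506
side [-0.2022034  -0.40494399  0.4882669 ] [ 0.80499554  0.35630163 -0.47437467] 385.5493186607487
{'clock': 0.1, 'qpos': array([ 1.08100350e+00,  2.76519517e-01,  1.50601277e+00, -1.76874107e-05,
        1.36070713e+00, -1.20965768e-01]), 'qd': array([-0.00015201, -0.00101804, -0.00346171, -0.00014368, -0.00054673,
       -0.00144934]), 'effort': array([ 8.92915796e-04, -4.17702234e+01, -2.46403545e+01, -4.54063820e-04,
        5.77384169e-03, -1.80092758e-05]), 'position': array([0.20705048, 0.53587984, 0.21003074]), 'ee_rot': array([-2.39306432e-04,  1.83368155e-01,  9.83043967e-01, -7.87887156e-04]), 'contact_force': array([-0.86784354,  0.01225306,  0.13456436]), 'moment': array([0.02378555, 0.0072    , 0.01470076]), 'gripper_force': 0.0, 'width': 0.08524316176647566}
```

View pics/top0.png

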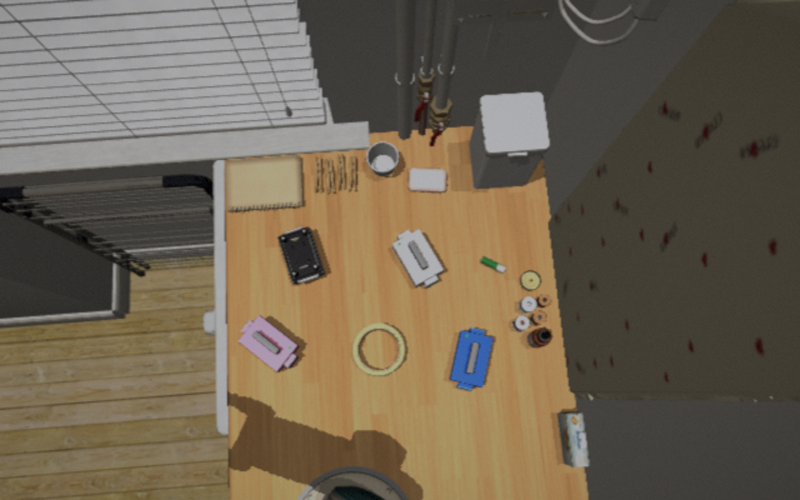

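View pics/side0.png

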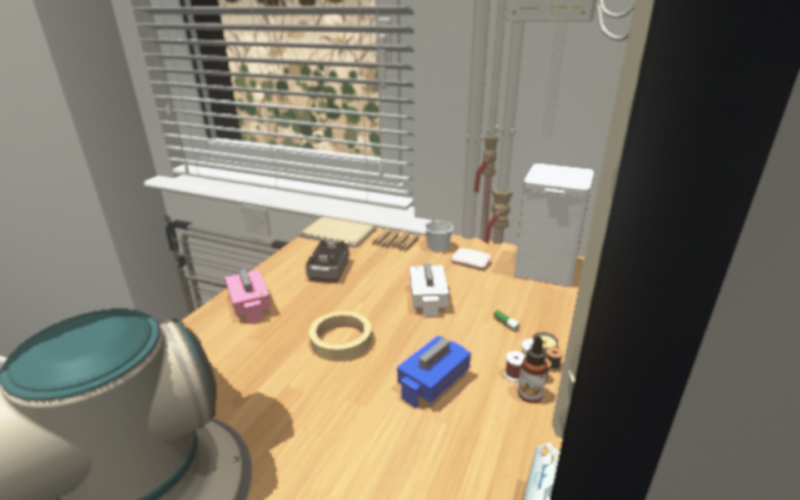

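The top view shows the black open housing at (301,255), the white cover at (418,258), the battery at (493,264), the tealight at (530,281) and the soap at about (427,180), in 1.25x pixels. Next I'll crop closer.

```bash
python3 - <<'E'
from h import *
d=load('top')
for p in([0,0,0],[.5,0,0],[.5,.2,0],[.207,.536,.21]):print(p,proj(d,p))
a=d['img'][:,:,::-1]
A=cv2.resize(a[175:235,215:275],None,fx=9,fy=9,interpolation=cv2.INTER_CUBIC)
B=cv2.resize(a[175:235,305:365],None,fx=9,fy=9,interpolation=cv2.INTER_CUBIC)[:, :]
C=cv2.resize(a[195:225,375:413],None,fx=6,fy=6,interpolation=cv2.INTER_CUBIC)
A=cv2.resize(A,(400,400));B=cv2.resize(B,(400,400))
o=np.zeros((590,800,3),np.uint8);o[:400,:400]=A;o[:400,400:]=B;o[405:585,:228]=C
cv2.imwrite('pics/crop.png',o)
E
```

```text
[0, 0, 0] [281.63342476 428.24200152]
[0.5, 0, 0] [269.44856354 208.6331739 ]
[0.5, 0.2, 0] [187.28021373 214.83660806]
[0.207, 0.536, 0.21] [-19.37529583 358.77160934]
```

View pics/crop.png

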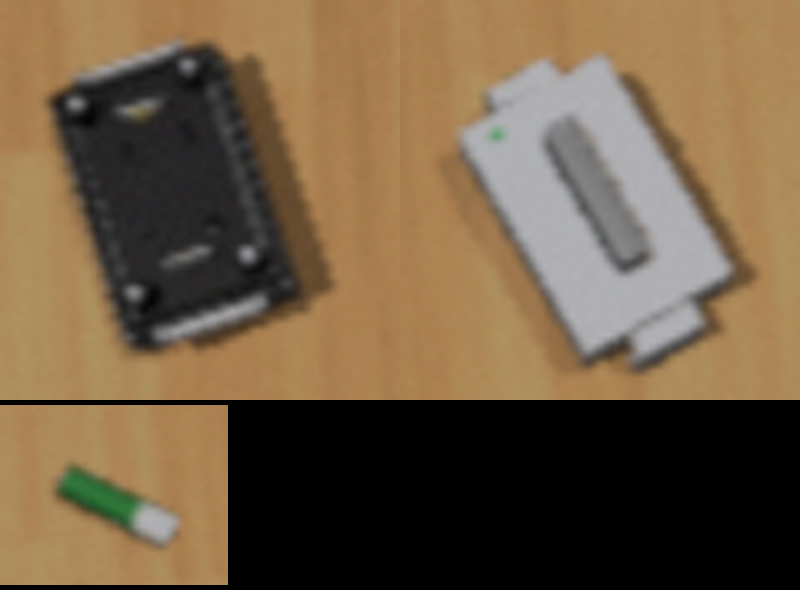

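The crop shows the housing post tips at (188,68), (75,105), (250,255), (137,294). The cover's roof corners are at (460,135), (603,55), (735,268), (585,358), and the battery ends are at (64,483) and (173,530).

```bash
python3 - <<'E'
from h import *
d=load('top')
def P(u,v,s,x0,y0,z): return ray(d,(u+.5)/s-.5+x0,(v+.5)/s-.5+y0,z)
S=400/60
h=np.array([P(u,v,S,215,175,.055) for u,v in[(188,68),(75,105),(250,255),(137,294)]])
print('housing',h.mean(0)); 
for i,j in[(0,2),(1,3),(0,1),(2,3)]: e=h[i]-h[j];print(np.hypot(*e[:2]),np.degrees(np.arctan2(e[1],e[0])))
c=np.array([P(u-400,v,S,305,175,.0437) for u,v in[(460,135),(603,55),(735,268),(585,358)]])
print('cover',c.mean(0))
for i,j in[(0,3),(1,2),(1,0),(2,3)]: e=c[i]-c[j];print(np.hypot(*e[:2]),np.degrees(np.arctan2(e[1],e[0])))
r=[P(u-400,v,S,305,175,.0617) for u,v in[(563,125),(632,262)]];print('rib',(r[0]+r[1])/2,np.degrees(np.arctan2(*(r[0]-r[1])[1::-1])))
b=[P(u,v-405,6,375,195,.0085) for u,v in[(64,483),(173,530)]];e=b[0]-b[1];print('bat',(b[0]+b[1])/2,np.hypot(*e[:2]),np.degrees(np.arctan2(e[1],e[0])))
M=R.from_quat(np.roll(manip.get_state()['ee_rot'],-1)).as_matrix();print(M.round(3))
bt=(b[0]+b[1])/2; bt[2]=.13; print(tool(bt))
E
```

```text
housing [0.51001186 0.06506062 0.055     ]
0.07148731094790857 15.13997244481067
0.07198264753235513 15.389667697771552
0.0415042292264656 -75.48915468185706
0.04118804591912948 -74.80587059036027
cover [ 0.48712995 -0.15567051  0.0437    ]
0.09149196131813647 24.293468646768947
0.09013619905453774 26.2271612840469
0.05878443979555779 -64.42569101620792
0.06187107457019748 -63.185840186733536
rib [ 0.48659592 -0.15583164  0.0617    ] 21.471304937786364
bat [ 0.46768712 -0.30170153  0.0085    ] 0.047506663377709396 61.49638909538317
[[-0.933  0.361 -0.001]
 [ 0.361  0.933 -0.001]
 [ 0.    -0.002 -1.   ]]
[-2.18034927 -2.74863914  0.32422656]
```

```bash
r='[{"az":0.36},{"az":0.36},{"az":0.36},{"az":0.36},{"az":0.36}]'
python3 -m jog '[{"az":0.36},{"az":0.36},{"az":0.36},{"az":0.36},{"az":0.36}]' 30
python3 -m jog '[{"az":0.36},{"az":0.36},{"az":0.36},{"az":0.36},{"az":0.36}]' >/dev/null
python3 -m jog '[{"az":0.36},{"az":0.36},{"az":0.36},{"az":0.36},{"az":0.36}]'
```

```text
schema error: expected keys dx, dy, dz, ax, ay, az, grip
schema error: expected keys dx, dy, dz, ax, ay, az, grip
schema error: expected keys dx, dy, dz, ax, ay, az, grip
```

```bash
python3 -m jog '[{"dx":-0.49,"dy":0.5},{"dx":-0.49,"dy":0.5},{"dx":-0.49,"dy":0.5},{"dx":-0.49,"dy":0.5},{"dx":-0.49,"dy":0.5}]' >/dev/null
python3 -m jog '[{"dx":-0.49,"dy":0.5},{"dx":-0.49,"dy":0.5},{"dx":-0.49,"dy":0.5},{"dx":-0.49,"dy":0.5},{"dx":-0.49,"dy":0.5}]' >/dev/null
python3 -m jog '[{"dx":-0.49,"dy":0.5},{"dx":-0.49,"dy":0.5},{"dx":-0.49,"dy":0.5},{"dx":-0.49,"dy":0.5},{"dx":-0.49,"dy":0.5}]' 
python3 -c "
from h import *
print(tool([.4677,-.3017,.10]),manip.get_state()['qpos'])"
```

```text
[-2.18041692 -2.74841842  0.44422635] [ 1.08100350e+00  2.76519517e-01  1.50601277e+00 -1.76874107e-05
  1.36070713e+00 -1.20965768e-01]schema error: expected keys dx, dy, dz, ax, ay, az, grip
schema error: expected keys dx, dy, dz, ax, ay, az, grip
schema error: expected keys dx, dy, dz, ax, ay, az, grip
```

```bash
python3 -m jog '[{"dx":0,"dy":0,"dz":0,"ax":0,"ay":0,"az":0.36,"grip":1},{"dx":0,"dy":0,"dz":0,"ax":0,"ay":0,"az":0.36,"grip":1},{"dx":0,"dy":0,"dz":0,"ax":0,"ay":0,"az":0.36,"grip":1},{"dx":0,"dy":0,"dz":0,"ax":0,"ay":0,"az":0.36,"grip":1},{"dx":0,"dy":0,"dz":0,"ax":0,"ay":0,"az":0.36,"grip":1}]' 30
python3 -m jog '[{"dx":0,"dy":0,"dz":0,"ax":0,"ay":0,"az":0.36,"grip":1},{"dx":0,"dy":0,"dz":0,"ax":0,"ay":0,"az":0.36,"grip":1},{"dx":0,"dy":0,"dz":0,"ax":0,"ay":0,"az":0.36,"grip":1},{"dx":0,"dy":0,"dz":0,"ax":0,"ay":0,"az":0.36,"grip":1},{"dx":0,"dy":0,"dz":0,"ax":0,"ay":0,"az":0.36,"grip":1}]' >/dev/null
python3 -m jog '[{"dx":0,"dy":0,"dz":0,"ax":0,"ay":0,"az":0.36,"grip":1},{"dx":0,"dy":0,"dz":0,"ax":0,"ay":0,"az":0.36,"grip":1},{"dx":0,"dy":0,"dz":0,"ax":0,"ay":0,"az":0.36,"grip":1},{"dx":0,"dy":0,"dz":0,"ax":0,"ay":0,"az":0.36,"grip":1},{"dx":0,"dy":0,"dz":0,"ax":0,"ay":0,"az":0.36,"grip":1}]'
python3 -c "
from h import *
print(tool([.4677,-.3017,.10]),manip.get_state()['qpos'])"
```

```text
clock: 0.52
position: [0.2071, 0.536, 0.2103]
ee_rot: [-0.0, 0.453, 0.892, -0.001]
contact_force: [0.2, -0.7, 0.1]
width: 0.0853
gripper_force: 0.0
clock: 1.35
position: [0.2072, 0.5361, 0.2103]
ee_rot: [0.0, 0.86, 0.51, -0.0]
contact_force: [0.1, 0.1, 1.1]
width: 0.0854
gripper_force: 0.0
[-2.44140671  2.5204685   0.44378861] [ 1.08098359e+00  2.76337224e-01  1.50561533e+00 -3.70363401e-06
  1.36069714e+00  1.58069611e+00]
```

```bash
python3 -m jog '[{"dx":-0.49,"dy":0.5,"dz":0,"ax":0,"ay":0,"az":0,"grip":1},{"dx":-0.49,"dy":0.5,"dz":0,"ax":0,"ay":0,"az":0,"grip":1},{"dx":-0.49,"dy":0.5,"dz":0,"ax":0,"ay":0,"az":0,"grip":1},{"dx":-0.49,"dy":0.5,"dz":0,"ax":0,"ay":0,"az":0,"grip":1},{"dx":-0.49,"dy":0.5,"dz":0,"ax":0,"ay":0,"az":0,"grip":1}]' >/dev/null
python3 -m jog '[{"dx":-0.49,"dy":0.5,"dz":0,"ax":0,"ay":0,"az":0,"grip":1},{"dx":-0.49,"dy":0.5,"dz":0,"ax":0,"ay":0,"az":0,"grip":1},{"dx":-0.49,"dy":0.5,"dz":0,"ax":0,"ay":0,"az":0,"grip":1},{"dx":-0.49,"dy":0.5,"dz":0,"ax":0,"ay":0,"az":0,"grip":1},{"dx":-0.49,"dy":0.5,"dz":0,"ax":0,"ay":0,"az":0,"grip":1}]' >/dev/null
python3 -m jog '[{"dx":-0.49,"dy":0.5,"dz":0,"ax":0,"ay":0,"az":0,"grip":1},{"dx":-0.49,"dy":0.5,"dz":0,"ax":0,"ay":0,"az":0,"grip":1},{"dx":-0.49,"dy":0.5,"dz":0,"ax":0,"ay":0,"az":0,"grip":1},{"dx":-0.49,"dy":0.5,"dz":0,"ax":0,"ay":0,"az":0,"grip":1},{"dx":-0.49,"dy":0.5,"dz":0,"ax":0,"ay":0,"az":0,"grip":1}]' >/dev/null
python3 -m jog '[{"dx":-0.49,"dy":0.5,"dz":0,"ax":0,"ay":0,"az":0,"grip":1},{"dx":-0.49,"dy":0.5,"dz":0,"ax":0,"ay":0,"az":0,"grip":1},{"dx":-0.49,"dy":0.5,"dz":0,"ax":0,"ay":0,"az":0,"grip":1},{"dx":-0.49,"dy":0.5,"dz":0,"ax":0,"ay":0,"az":0,"grip":1},{"dx":-0.49,"dy":0.5,"dz":0,"ax":0,"ay":0,"az":0,"grip":1}]'
python3 -c "
from h import *
print(tool([.4677,-.3017,.10]),manip.get_state()['qpos'])"
```

```text
clock: 3.02
position: [0.4179, -0.1373, 0.2106]
ee_rot: [0.002, 0.86, 0.511, 0.0]
contact_force: [0.8, 0.8, -0.4]
width: 0.0853
gripper_force: 0.0
[-0.48150831  0.48787064  0.44511739] [-0.47426715  0.06816224  1.76974224 -0.00194484  1.30023295  0.02459647]
```

```bash
python3 -m jog '[{"dx":-0.48,"dy":0.49,"dz":0.3,"ax":0,"ay":0,"az":0,"grip":0.2},{"dx":-0.48,"dy":0.49,"dz":0.3,"ax":0,"ay":0,"az":0,"grip":0.2},{"dx":-0.48,"dy":0.49,"dz":0.3,"ax":0,"ay":0,"az":0,"grip":0.2},{"dx":-0.48,"dy":0.49,"dz":0.3,"ax":0,"ay":0,"az":0,"grip":0.2},{"dx":-0.48,"dy":0.49,"dz":0.3,"ax":0,"ay":0,"az":0,"grip":0.2}]'
python3 - <<'E'
from h import *
print(tool([.4677,-.3017,.0]),manip.get_state()['qpos'])
d=snap('top');e=snap('side')
for x in(d,e):print(proj(x,manip.get_state()['position']),proj(x,[.4677,-.3017,.0085]))
a=d['img'][:,:,::-1];b=e['img'][:,:,::-1]
u,v=proj(e,[.4677,-.3017,.03]).astype(int);print(u,v)
o=np.hstack([cv2.resize(a[170:250,350:430],(400,400),interpolation=2),cv2.resize(b[v-40:v+40,u-40:u+40],(400,400),interpolation=2)])
cv2.imwrite('pics/c2.png',o)
E
```

```text
clock: 3.43
position: [0.4673, -0.2985, 0.1332]
ee_rot: [-0.0, 0.859, 0.512, -0.0]
contact_force: [-0.6, 0.2, 0.7]
width: 0.0509
gripper_force: 0.0
[-0.01045739  0.0081285   0.53277315] [-6.93810518e-01  3.00416847e-01  1.67171685e+00 -2.24724241e-04
  1.17020622e+00 -1.97946773e-01]
[400.6303532  200.23399419] [394.31643313 211.48809114]
[408.1563508 202.6799593] [404.48035404 255.48875773]
405 246
```

View pics/c2.png

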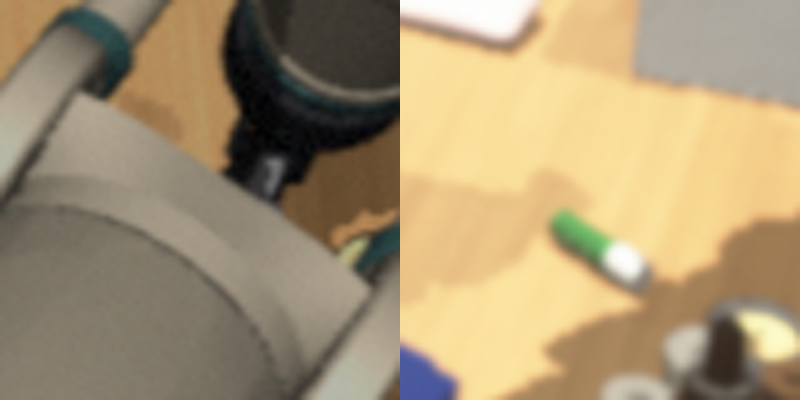

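The side crop shows the battery's middle at about (405,256), which matches its predicted projection of (404.5,255.5). The estimate holds, so I'll descend and grasp.

```bash
python3 -m jog '[{"dx":-0.01,"dy":0.01,"dz":0.1,"ax":0,"ay":0,"az":0,"grip":0},{"dx":-0.01,"dy":0.01,"dz":0.2,"ax":0,"ay":0,"az":0,"grip":0},{"dx":-0.01,"dy":0.01,"dz":0.3,"ax":0,"ay":0,"az":0,"grip":0},{"dx":-0.01,"dy":0.01,"dz":0.42,"ax":0,"ay":0,"az":0,"grip":0},{"dx":-0.01,"dy":0.01,"dz":0.42,"ax":0,"ay":0,"az":0,"grip":0}]'
python3 -c "
from h import *
print(tool([.4677,-.3017,.003]))"
```

```text
clock: 3.95
position: [0.4637, -0.2944, 0.0264]
ee_rot: [-0.006, 0.858, 0.513, -0.001]
contact_force: [-0.5, 1.1, -0.2]
width: 0.0426
gripper_force: 0.0
[-0.01857506  0.0288361   0.09320124]
```

```bash
python3 -m jog '[{"dx":0,"dy":0,"dz":0,"ax":0,"ay":0,"az":0,"grip":0},{"dx":0,"dy":0,"dz":0,"ax":0,"ay":0,"az":0,"grip":0}]'
python3 -c "
from h import *
print(tool([.4677,-.3017,.003]))"
```

```text
clock: 4.12
position: [0.468, -0.2989, 0.0322]
ee_rot: [0.001, 0.858, 0.513, 0.001]
contact_force: [0.3, 0.2, 1.2]
width: 0.043
gripper_force: 0.0
[-0.0103819   0.00419896  0.11682923]
```

```bash
python3 -m jog '[{"dx":-0.01,"dy":0,"dz":0.05,"ax":0,"ay":0,"az":0,"grip":0},{"dx":-0.01,"dy":0,"dz":0.1,"ax":0,"ay":0,"az":0,"grip":0},{"dx":-0.01,"dy":0,"dz":0.113,"ax":0,"ay":0,"az":0,"grip":0},{"dx":-0.01,"dy":0,"dz":0.113,"ax":0,"ay":0,"az":0,"grip":0},{"dx":-0.01,"dy":0,"dz":0.113,"ax":0,"ay":0,"az":0,"grip":0}]'
python3 -m jog '[{"dx":0,"dy":0,"dz":0,"ax":0,"ay":0,"az":0,"grip":-1},{"dx":0,"dy":0,"dz":0,"ax":0,"ay":0,"az":0,"grip":-1},{"dx":0,"dy":0,"dz":0,"ax":0,"ay":0,"az":0,"grip":-1},{"dx":0,"dy":0,"dz":0,"ax":0,"ay":0,"az":0,"grip":-1},{"dx":0,"dy":0,"dz":0,"ax":0,"ay":0,"az":0,"grip":-1}]' 30
```

```text
clock: 4.53
position: [0.4665, -0.302, 0.004]
ee_rot: [0.001, 0.859, 0.513, 0.0]
contact_force: [0.1, -0.4, 1.0]
width: 0.0426
gripper_force: 0.0
clock: 4.95
position: [0.4657, -0.3016, 0.0027]
ee_rot: [0.0, 0.859, 0.513, 0.0]
contact_force: [-0.7, 0.5, 0.8]
width: -0.0001
gripper_force: 0.0
```

```bash
python3 - <<'E'
from h import *
e=snap('side');u,v=proj(e,manip.get_state()['position']);print(u,v);u,v=int(u),int(v)
b=e['img'][:,:,::-1]
d=snap('top');a=d['img'][:,:,::-1];x,y=proj(d,manip.get_state()['position']).astype(int)
o=np.hstack([cv2.resize(b[v-60:v+30,u-45:u+45],(400,400),interpolation=2),cv2.resize(a[y-45:y+45,x-45:x+45],(400,400),interpolation=2)])
cv2.imwrite('pics/c3.png',o)
E
```

```text
403.937971489192 258.317699846085
```

View pics/c3.png

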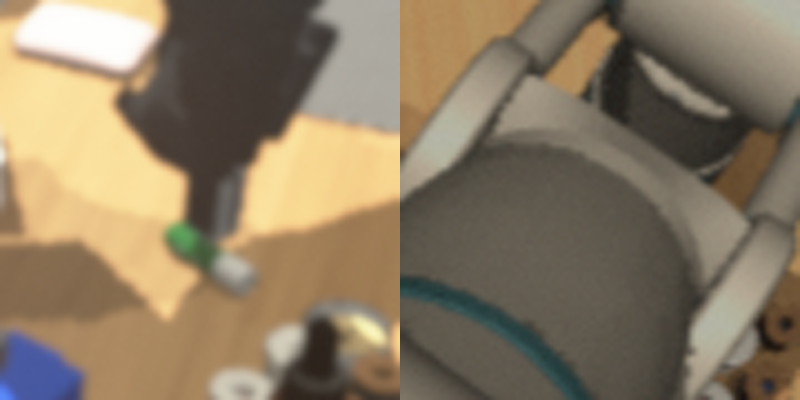

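The side crop shows the battery unmoved, its middle at about (405,256). The closed fingertips end at about v=251, not the predicted 258, so they seem to have shut just above it. I'll lift and compare the real tip with the reported one.

```bash
python3 -m jog '[{"dx":0,"dy":0,"dz":-0.2,"ax":0,"ay":0,"az":0,"grip":-1},{"dx":0,"dy":0,"dz":-0.2,"ax":0,"ay":0,"az":0,"grip":-1},{"dx":0,"dy":0,"dz":-0.2,"ax":0,"ay":0,"az":0,"grip":-1},{"dx":0,"dy":0,"dz":-0.2,"ax":0,"ay":0,"az":0,"grip":-1},{"dx":0,"dy":0,"dz":-0.2,"ax":0,"ay":0,"az":0,"grip":-1}]'
python3 - <<'E'
from h import *
print(manip.pinch_z)
e=snap('side');p=manip.get_state()['position'];u,v=proj(e,p);print(u,v,p, [proj(e,p+np.array([0,0,z])) for z in(.01,.02,.03)]);u,v=int(u),int(v)
b=e['img'][:,:,::-1]
cv2.imwrite('pics/c4.png',cv2.resize(b[v-40:v+50,u-45:u+45],(540,540),interpolation=2))
E
```

```text
clock: 5.47
position: [0.4649, -0.301, 0.0517]
ee_rot: [-0.001, 0.859, 0.513, -0.0]
contact_force: [-0.2, 0.9, -0.8]
width: -0.0002
gripper_force: 0.0
0.0187
405.67407145362944 238.96032384987572 [ 0.46469274 -0.30079502  0.05133343] [array([406.14297263, 234.80950441]), array([406.61763831, 230.60765627]), array([407.09817545, 226.3538326 ])]
```

View pics/c4.png

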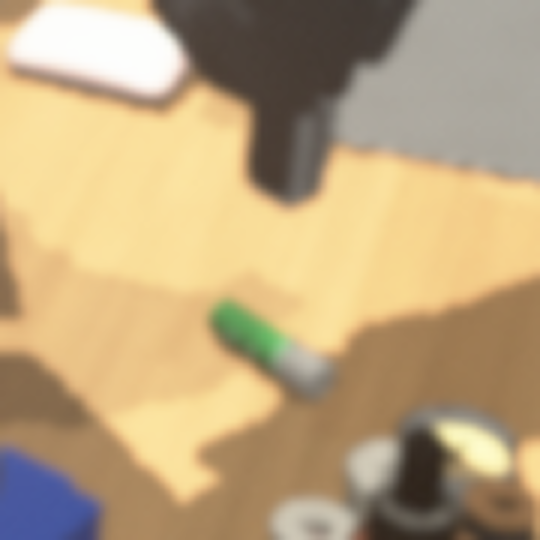

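The lifted tip is at about (408,230), against a reported projection of (405.7,239). The real fingertips are therefore about 20 mm higher than reported. That agrees with the fingers closing just above the 17 mm battery, so I'll go lower in small steps and watch the force.

```bash
python3 -m jog '[{"dx":0,"dy":0.01,"dz":0.05,"ax":0,"ay":0,"az":0,"grip":-0.2},{"dx":0,"dy":0.01,"dz":0.05,"ax":0,"ay":0,"az":0,"grip":-0.2},{"dx":0,"dy":0.01,"dz":0.1,"ax":0,"ay":0,"az":0,"grip":-0.2},{"dx":0,"dy":0.01,"dz":0.15,"ax":0,"ay":0,"az":0,"grip":-0.2},{"dx":0,"dy":0.01,"dz":0.2,"ax":0,"ay":0,"az":0,"grip":-0.2}]'
python3 -m jog '[{"dx":0,"dy":0,"dz":0.01,"ax":0,"ay":0,"az":0,"grip":-0.2},{"dx":0,"dy":0,"dz":0.02,"ax":0,"ay":0,"az":0,"grip":-0.2},{"dx":0,"dy":0,"dz":0.02,"ax":0,"ay":0,"az":0,"grip":-0.2}]'
python3 -m jog '[{"dx":0,"dy":0,"dz":0.01,"ax":0,"ay":0,"az":0,"grip":-0.2},{"dx":0,"dy":0,"dz":0.02,"ax":0,"ay":0,"az":0,"grip":-0.2},{"dx":0,"dy":0,"dz":0.02,"ax":0,"ay":0,"az":0,"grip":-0.2}]'
python3 -c "
from h import *
print(tool([.4677,-.3017,-.015]))"
```

```text
clock: 5.93
position: [0.4673, -0.3023, 0.0015]
ee_rot: [-0.001, 0.859, 0.513, -0.0]
contact_force: [-0.1, -0.4, -0.8]
width: 0.0342
gripper_force: 0.0
clock: 6.18
position: [0.4675, -0.3025, -0.0029]
ee_rot: [-0.001, 0.859, 0.513, -0.0]
contact_force: [-1.0, 0.9, -0.1]
width: 0.0335
gripper_force: 0.0
clock: 6.43
position: [0.4678, -0.3028, -0.0074]
ee_rot: [0.0, 0.859, 0.513, 0.0]
contact_force: [-0.6, -0.2, 0.2]
width: 0.0345
gripper_force: 0.0
[ 0.00355148 -0.00246579  0.0302422 ]
```

Reported z is already below zero with no contact, so the reading is offset. I'll keep going gently.

```bash
python3 -m jog '[{"dx":0,"dy":0,"dz":0.01,"ax":0,"ay":0,"az":0,"grip":-0.2},{"dx":0,"dy":0,"dz":0.02,"ax":0,"ay":0,"az":0,"grip":-0.2},{"dx":0,"dy":0,"dz":0.02,"ax":0,"ay":0,"az":0,"grip":-0.2}]'
python3 -m jog '[{"dx":0,"dy":0,"dz":0,"ax":0,"ay":0,"az":0,"grip":-1},{"dx":0,"dy":0,"dz":0,"ax":0,"ay":0,"az":0,"grip":-1},{"dx":0,"dy":0,"dz":0,"ax":0,"ay":0,"az":0,"grip":-1},{"dx":0,"dy":0,"dz":0,"ax":0,"ay":0,"az":0,"grip":-1}]' 30
```

```text
clock: 6.68
position: [0.4676, -0.3025, -0.0128]
ee_rot: [-0.0, 0.859, 0.513, -0.0]
contact_force: [0.9, -0.4, -0.9]
width: 0.034
gripper_force: 0.0
clock: 7.02
position: [0.4678, -0.3028, -0.0124]
ee_rot: [0.0, 0.859, 0.513, 0.0]
contact_force: [-0.7, 0.4, 0.6]
width: 0.0151
gripper_force: 29.2
```

Width is 15.1 mm on a 17 mm cell, so the grip is above its mid-plane. I'll reopen and go lower.

```bash
python3 -m jog '[{"dx":0,"dy":0,"dz":0,"ax":0,"ay":0,"az":0,"grip":-0.2},{"dx":0,"dy":0,"dz":0,"ax":0,"ay":0,"az":0,"grip":-0.2},{"dx":0,"dy":0,"dz":0.01,"ax":0,"ay":0,"az":0,"grip":-0.2},{"dx":0,"dy":0,"dz":0.02,"ax":0,"ay":0,"az":0,"grip":-0.2},{"dx":0,"dy":0,"dz":0.02,"ax":0,"ay":0,"az":0,"grip":-0.2}]'
python3 -m jog '[{"dx":0,"dy":0,"dz":0.01,"ax":0,"ay":0,"az":0,"grip":-0.2},{"dx":0,"dy":0,"dz":0.01,"ax":0,"ay":0,"az":0,"grip":-0.2}]'
python3 -m jog '[{"dx":0,"dy":0,"dz":0,"ax":0,"ay":0,"az":0,"grip":-1},{"dx":0,"dy":0,"dz":0,"ax":0,"ay":0,"az":0,"grip":-1},{"dx":0,"dy":0,"dz":0,"ax":0,"ay":0,"az":0,"grip":-1},{"dx":0,"dy":0,"dz":0,"ax":0,"ay":0,"az":0,"grip":-1}]' 30
```

```text
clock: 7.43
position: [0.4674, -0.3025, -0.0181]
ee_rot: [-0.001, 0.859, 0.513, -0.0]
contact_force: [0.2, 0.3, 0.3]
width: 0.0339
gripper_force: 0.0
clock: 7.6
position: [0.4675, -0.3025, -0.0205]
ee_rot: [-0.0, 0.859, 0.513, -0.0]
contact_force: [-0.3, 0.6, 0.4]
width: 0.0341
gripper_force: 0.0
clock: 7.93
position: [0.4678, -0.3028, -0.0199]
ee_rot: [0.0, 0.859, 0.513, 0.0]
contact_force: [0.3, 0.2, 0.1]
width: 0.0157
gripper_force: 29.6
```

```bash
python3 -m jog '[{"dx":0,"dy":0,"dz":-0.1,"ax":0,"ay":0,"az":0,"grip":-1},{"dx":0,"dy":0,"dz":-0.2,"ax":0,"ay":0,"az":0,"grip":-1},{"dx":0,"dy":0,"dz":-0.35,"ax":0,"ay":0,"az":0,"grip":-1},{"dx":0,"dy":0,"dz":-0.5,"ax":0,"ay":0,"az":0,"grip":-1},{"dx":0,"dy":0,"dz":-0.5,"ax":0,"ay":0,"az":0,"grip":-1}]'
python3 -m jog '[{"dx":0.14,"dy":-0.05,"dz":0,"ax":0,"ay":0,"az":0,"grip":-1},{"dx":0.28,"dy":-0.11,"dz":0,"ax":0,"ay":0,"az":0,"grip":-1},{"dx":0.42,"dy":-0.16,"dz":0,"ax":0,"ay":0,"az":0,"grip":-1},{"dx":0.56,"dy":-0.22,"dz":0,"ax":0,"ay":0,"az":0,"grip":-1},{"dx":0.69,"dy":-0.27,"dz":0,"ax":0,"ay":0,"az":0,"grip":-1}]'
python3 -m jog '[{"dx":0.14,"dy":-0.05,"dz":0,"ax":0,"ay":0,"az":0,"grip":-1},{"dx":0.28,"dy":-0.11,"dz":0,"ax":0,"ay":0,"az":0,"grip":-1},{"dx":0.42,"dy":-0.16,"dz":0,"ax":0,"ay":0,"az":0,"grip":-1},{"dx":0.56,"dy":-0.22,"dz":0,"ax":0,"ay":0,"az":0,"grip":-1},{"dx":0.69,"dy":-0.27,"dz":0,"ax":0,"ay":0,"az":0,"grip":-1}]'
python3 -m jog '[{"dx":0,"dy":0,"dz":0,"ax":0,"ay":0,"az":0.08,"grip":-1},{"dx":0,"dy":0,"dz":0,"ax":0,"ay":0,"az":0.15,"grip":-1},{"dx":0,"dy":0,"dz":0,"ax":0,"ay":0,"az":0.22,"grip":-1},{"dx":0,"dy":0,"dz":0,"ax":0,"ay":0,"az":0.26,"grip":-1},{"dx":0,"dy":0,"dz":0,"ax":0,"ay":0,"az":0.26,"grip":-1}]'
python3 -m jog '[{"dx":0,"dy":0,"dz":0,"ax":0,"ay":0,"az":0.08,"grip":-1},{"dx":0,"dy":0,"dz":0,"ax":0,"ay":0,"az":0.15,"grip":-1},{"dx":0,"dy":0,"dz":0,"ax":0,"ay":0,"az":0.22,"grip":-1},{"dx":0,"dy":0,"dz":0,"ax":0,"ay":0,"az":0.26,"grip":-1},{"dx":0,"dy":0,"dz":0,"ax":0,"ay":0,"az":0.26,"grip":-1}]'
cat >> h.py <<'E'
def yaw():
    M=R.from_quat(np.roll(manip.get_state()['ee_rot'],-1)).as_matrix();return np.degrees(np.arctan2(M[1,0],M[0,0]))
E
python3 -c "
from h import *
print(tool([.510,.065,.06]),yaw(),manip.get_state()['qpos'])"
```

```text
clock: 8.35
position: [0.4719, -0.3061, 0.1124]
ee_rot: [0.007, 0.859, 0.513, 0.002]
contact_force: [1.6, -1.8, -0.3]
width: 0.0156
gripper_force: 29.7
clock: 8.77
position: [0.4898, -0.1169, 0.105]
ee_rot: [-0.0, 0.859, 0.512, 0.0]
contact_force: [1.2, -0.4, -0.6]
width: 0.0158
gripper_force: 29.7
clock: 9.18
position: [0.5123, 0.0672, 0.105]
ee_rot: [-0.0, 0.859, 0.513, 0.0]
contact_force: [0.6, -1.1, -1.2]
width: 0.0157
gripper_force: 29.7
clock: 9.6
position: [0.5125, 0.0653, 0.1048]
ee_rot: [-0.0, 0.945, 0.328, -0.0]
contact_force: [0.0, 0.6, -1.0]
width: 0.0154
gripper_force: 29.6
clock: 10.02
position: [0.5126, 0.0649, 0.105]
ee_rot: [-0.0, 0.992, 0.13, 0.0]
contact_force: [-0.2, -0.2, 0.5]
width: 0.0157
gripper_force: 29.6
[-0.00992674 -0.00315052  0.179801  ] 14.894780809094728 [-8.91158132e-03  2.73536700e-01  1.79212083e+00  1.11490043e-04
  1.07593956e+00  1.30186883e+00]
```

```bash
python3 -m jog '[{"dx":-0.01,"dy":0,"dz":0.07,"ax":0,"ay":0,"az":0,"grip":-1},{"dx":-0.01,"dy":0,"dz":0.14,"ax":0,"ay":0,"az":0,"grip":-1},{"dx":-0.01,"dy":0,"dz":0.18,"ax":0,"ay":0,"az":0,"grip":-1},{"dx":-0.01,"dy":0,"dz":0.18,"ax":0,"ay":0,"az":0,"grip":-1},{"dx":-0.01,"dy":0,"dz":0.18,"ax":0,"ay":0,"az":0,"grip":-1}]'
python3 - <<'E'
from h import *
p=manip.get_state()['position']
e=snap('side');d=snap('top')
ims=[]
for x in(d,e):
    u,v=proj(x,[.51,.065,.06]).astype(int);print(u,v)
    ims.append(cv2.resize(x['img'][v-35:v+35,u-35:u+35,::-1],(400,400),interpolation=2))
cv2.imwrite('pics/c5.png',np.hstack(ims))
print(p,yaw())
E
```

```text
clock: 10.43
position: [0.51, 0.0643, 0.0597]
ee_rot: [-0.0, 0.992, 0.13, -0.001]
contact_force: [-0.1, 0.2, -0.3]
width: 0.0156
gripper_force: 29.7
238 201
261 194
[0.51003892 0.06427964 0.05970468] 14.909805386843738
```

View pics/c5.png

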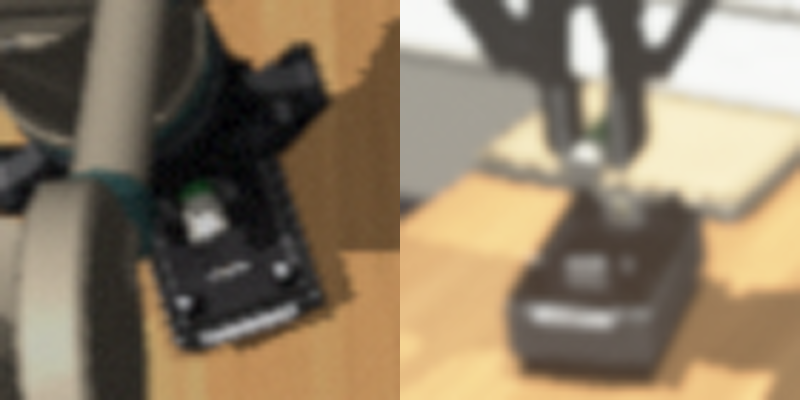

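Top crop: the white battery end's lower edge is at about (205,240). Side crop: the battery's end face is centred at about (185,160). I'll compare both with predictions for candidate heights.

```bash
python3 - <<'E'
from h import *
d=load('top');e=load('side');S=400/70
a=np.array([np.cos(np.radians(15)),np.sin(np.radians(15)),0])
for z in(.068,.078,.088,.098):
    p=np.array([.51,.0643,z])-.025*a
    print(z,[((proj(x,p)-np.array(c)+35)*S).round(0) for x,c in((d,(238,201)),(e,(261,194)))])
# bay centre / terminals prediction
for q in(-.0285,.0285):
    p=np.array([.51,.065,.051])+q*a
    print(q,[((proj(x,p)-np.array(c)+35)*S).round(0) for x,c in((d,(238,201)),(e,(261,194)))])
# solve from observed end point in both views
from scipy.optimize import least_squares
f=lambda p:np.r_[(proj(d,p)-np.array([238,201])+35)*S-[205,238],(proj(e,p)-np.array([261,194])+35)*S-[185,158]]
r=least_squares(f,[.49,.06,.08]);print(r.x,r.fun, r.x+.025*a)
E
```

```text
0.068 [array([220., 253.]), array([183., 214.])]
0.078 [array([217., 248.]), array([181., 193.])]
0.088 [array([212., 242.]), array([179., 171.])]
0.098 [array([208., 237.]), array([177., 150.])]
-0.0285 [array([228., 270.]), array([183., 254.])]
0.0285 [array([186., 142.]), array([220., 193.])]
[0.48782336 0.05830937 0.09292605] [ 4.05290423 -3.1401231  -5.32827285  0.54350083] [0.5119715  0.06477984 0.09292605]
```

```bash
python3 -m jog '[{"dx":-0.003,"dy":-0.003,"dz":0.04,"ax":0,"ay":0,"az":0,"grip":-1},{"dx":-0.003,"dy":-0.003,"dz":0.08,"ax":0,"ay":0,"az":0,"grip":-1},{"dx":-0.003,"dy":-0.003,"dz":0.12,"ax":0,"ay":0,"az":0,"grip":-1},{"dx":-0.003,"dy":-0.003,"dz":0.12,"ax":0,"ay":0,"az":0,"grip":-1},{"dx":-0.003,"dy":-0.003,"dz":0.12,"ax":0,"ay":0,"az":0,"grip":-1}]'
python3 -m jog '[{"dx":0,"dy":0,"dz":0.006,"ax":0,"ay":0,"az":0,"grip":-1},{"dx":0,"dy":0,"dz":0.012,"ax":0,"ay":0,"az":0,"grip":-1},{"dx":0,"dy":0,"dz":0.012,"ax":0,"ay":0,"az":0,"grip":-1}]'
python3 -m jog '[{"dx":0,"dy":0,"dz":0.006,"ax":0,"ay":0,"az":0,"grip":-1},{"dx":0,"dy":0,"dz":0.012,"ax":0,"ay":0,"az":0,"grip":-1},{"dx":0,"dy":0,"dz":0.012,"ax":0,"ay":0,"az":0,"grip":-1}]'
python3 -m jog '[{"dx":0,"dy":0,"dz":0.004,"ax":0,"ay":0,"az":0,"grip":-1},{"dx":0,"dy":0,"dz":0.008,"ax":0,"ay":0,"az":0,"grip":-1},{"dx":0,"dy":0,"dz":0.008,"ax":0,"ay":0,"az":0,"grip":-1}]'
```

```text
clock: 10.95
position: [0.5088, 0.0649, 0.0295]
ee_rot: [-0.0, 0.992, 0.129, -0.001]
contact_force: [0.3, 0.4, -0.4]
width: 0.0155
gripper_force: 29.7
clock: 11.2
position: [0.5095, 0.0649, 0.0271]
ee_rot: [-0.0, 0.992, 0.129, 0.0]
contact_force: [-0.5, -1.3, 0.2]
width: 0.015
gripper_force: 29.7
clock: 11.45
position: [0.5092, 0.0649, 0.0239]
ee_rot: [-0.0, 0.992, 0.129, -0.0]
contact_force: [-0.4, -0.1, -0.3]
width: 0.0154
gripper_force: 29.7
clock: 11.7
position: [0.5092, 0.0649, 0.0219]
ee_rot: [-0.0, 0.992, 0.129, -0.0]
contact_force: [0.0, -0.3, -0.1]
width: 0.0159
gripper_force: 29.7
```

```bash
python3 -m jog '[{"dx":0,"dy":0,"dz":0.004,"ax":0,"ay":0,"az":0,"grip":-1},{"dx":0,"dy":0,"dz":0.008,"ax":0,"ay":0,"az":0,"grip":-1},{"dx":0,"dy":0,"dz":0.008,"ax":0,"ay":0,"az":0,"grip":-1}]'
python3 -m jog '[{"dx":0,"dy":0,"dz":0.004,"ax":0,"ay":0,"az":0,"grip":-1},{"dx":0,"dy":0,"dz":0.008,"ax":0,"ay":0,"az":0,"grip":-1},{"dx":0,"dy":0,"dz":0.008,"ax":0,"ay":0,"az":0,"grip":-1}]'
```

```text
clock: 11.95
position: [0.5092, 0.0649, 0.0199]
ee_rot: [-0.0, 0.992, 0.129, -0.0]
contact_force: [-0.3, 0.5, 0.1]
width: 0.0154
gripper_force: 29.7
clock: 12.2
position: [0.5092, 0.0649, 0.0178]
ee_rot: [-0.0, 0.992, 0.129, -0.0]
contact_force: [0.3, 0.0, -1.4]
width: 0.0151
gripper_force: 29.7
```

```bash
python3 -m jog '[{"dx":0,"dy":0,"dz":0.004,"ax":0,"ay":0,"az":0,"grip":-1},{"dx":0,"dy":0,"dz":0.006,"ax":0,"ay":0,"az":0,"grip":-1},{"dx":0,"dy":0,"dz":0.006,"ax":0,"ay":0,"az":0,"grip":-1}]'
python3 -m jog '[{"dx":0,"dy":0,"dz":0.004,"ax":0,"ay":0,"az":0,"grip":-1},{"dx":0,"dy":0,"dz":0.006,"ax":0,"ay":0,"az":0,"grip":-1},{"dx":0,"dy":0,"dz":0.006,"ax":0,"ay":0,"az":0,"grip":-1}]'
```

```text
clock: 12.45
position: [0.5093, 0.0649, 0.0164]
ee_rot: [-0.0, 0.992, 0.129, -0.0]
contact_force: [1.1, -0.6, -0.4]
width: 0.0154
gripper_force: 29.7
clock: 12.7
position: [0.5095, 0.0649, 0.0153]
ee_rot: [-0.0, 0.992, 0.129, 0.0]
contact_force: [-0.8, -0.1, 2.1]
width: 0.0155
gripper_force: 30.0
```

Contact is felt where the bay floor should be, so I'll release and rise.

```bash
python3 -m jog '[{"dx":0,"dy":0,"dz":0,"ax":0,"ay":0,"az":0,"grip":-0.4},{"dx":0,"dy":0,"dz":0,"ax":0,"ay":0,"az":0,"grip":-0.4},{"dx":0,"dy":0,"dz":0,"ax":0,"ay":0,"az":0,"grip":-0.4}]'
python3 -m jog '[{"dx":0,"dy":0,"dz":-0.08,"ax":0,"ay":0,"az":0,"grip":-0.4},{"dx":0,"dy":0,"dz":-0.2,"ax":0,"ay":0,"az":0,"grip":-0.4},{"dx":0,"dy":0,"dz":-0.35,"ax":0,"ay":0,"az":0,"grip":0},{"dx":0,"dy":0,"dz":-0.45,"ax":0,"ay":0,"az":0,"grip":0.2},{"dx":0,"dy":0,"dz":-0.45,"ax":0,"ay":0,"az":0,"grip":0.2}]'
python3 -c "
from h import *
print(tool([.4869,-.1557,.13]),yaw())"
```

```text
clock: 12.95
position: [0.5096, 0.0649, 0.0151]
ee_rot: [0.0, 0.992, 0.129, 0.0]
contact_force: [-0.3, -0.3, 0.9]
width: 0.0256
gripper_force: 0.5
clock: 13.37
position: [0.5133, 0.0649, 0.1329]
ee_rot: [0.001, 0.992, 0.129, 0.005]
contact_force: [0.4, -0.5, -0.1]
width: 0.0515
gripper_force: 0.0
[-0.32873117  0.82587053  0.01031321] 14.875123523018013
```

```bash
python3 -m jog '[{"dx":-0.05,"dy":0.15,"dz":0,"ax":0,"ay":0,"az":0,"grip":0.2},{"dx":-0.12,"dy":0.3,"dz":0,"ax":0,"ay":0,"az":0,"grip":0.2},{"dx":-0.16,"dy":0.41,"dz":0,"ax":0,"ay":0,"az":0,"grip":0.2},{"dx":-0.24,"dy":0.56,"dz":0,"ax":0,"ay":0,"az":0,"grip":0.2},{"dx":-0.29,"dy":0.7,"dz":0,"ax":0,"ay":0,"az":0,"grip":0.2}]'
python3 -m jog '[{"dx":-0.04,"dy":0.12,"dz":0,"ax":0,"ay":0,"az":-0.07,"grip":0.2},{"dx":-0.04,"dy":0.12,"dz":0,"ax":0,"ay":0,"az":-0.118,"grip":0.2},{"dx":-0.04,"dy":0.12,"dz":0,"ax":0,"ay":0,"az":-0.118,"grip":0.2},{"dx":-0.04,"dy":0.12,"dz":0,"ax":0,"ay":0,"az":-0.118,"grip":0.2},{"dx":-0.04,"dy":0.12,"dz":0,"ax":0,"ay":0,"az":-0.118,"grip":0.2}]'
python3 - <<'E'
from h import *
print(tool([.4869,-.1557,.13]),yaw())
p=manip.get_state()['position']
e=snap('side');d=snap('top')
ims=[]
for x,c,r in((d,[.51,.065,.045],25),(e,[.487,-.156,.06],40)):
    u,v=proj(x,c).astype(int);print(u,v)
    ims.append(cv2.resize(x['img'][v-r:v+r,u-r:u+r,::-1],(400,400),interpolation=2))
cv2.imwrite('pics/c6.png',np.hstack(ims))
E
```

```text
clock: 13.78
position: [0.4823, -0.1239, 0.1268]
ee_rot: [-0.0, 0.992, 0.13, -0.001]
contact_force: [0.8, -0.4, 1.0]
width: 0.0513
gripper_force: 0.0
clock: 14.2
position: [0.4818, -0.1535, 0.127]
ee_rot: [-0.001, 0.975, 0.22, -0.0]
contact_force: [0.5, 0.2, 0.1]
width: 0.0515
gripper_force: 0.0
[ 0.01469732  0.01674956 -0.012052  ] 25.43472687526479
239 202
342 216
```

View pics/c6.png

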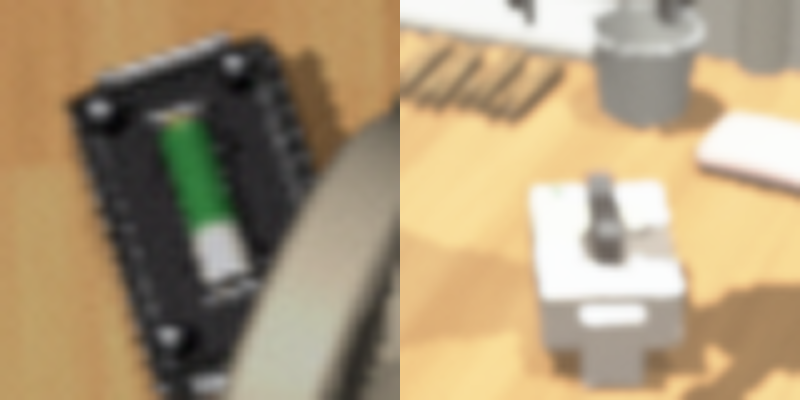

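Battery lies squarely between its terminals (top crop (200,200)). The side crop shows the cover upright with its rib free.

```bash
python3 -m jog '[{"dx":0.015,"dy":0.017,"dz":0.08,"ax":0,"ay":0,"az":0,"grip":-0.1},{"dx":0.015,"dy":0.017,"dz":0.15,"ax":0,"ay":0,"az":0,"grip":-0.1},{"dx":0.015,"dy":0.017,"dz":0.22,"ax":0,"ay":0,"az":0,"grip":-0.1},{"dx":0.015,"dy":0.017,"dz":0.22,"ax":0,"ay":0,"az":0,"grip":-0.1},{"dx":0.015,"dy":0.017,"dz":0.22,"ax":0,"ay":0,"az":0,"grip":-0.1}]'
python3 -m jog '[{"dx":0,"dy":0,"dz":0.05,"ax":0,"ay":0,"az":0,"grip":-0.1},{"dx":0,"dy":0,"dz":0.1,"ax":0,"ay":0,"az":0,"grip":-0.1},{"dx":0,"dy":0,"dz":0.15,"ax":0,"ay":0,"az":0,"grip":-0.1},{"dx":0,"dy":0,"dz":0.17,"ax":0,"ay":0,"az":0,"grip":-0.1},{"dx":0,"dy":0,"dz":0.17,"ax":0,"ay":0,"az":0,"grip":-0.1}]'
python3 -c "
from h import *
print(tool([.4869,-.1557,.026]),yaw())"
```

```text
clock: 14.72
position: [0.4869, -0.1555, 0.072]
ee_rot: [-0.001, 0.975, 0.221, -0.001]
contact_force: [-0.1, -0.4, -0.2]
width: 0.0383
gripper_force: 0.0
clock: 15.13
position: [0.4874, -0.1563, 0.0301]
ee_rot: [-0.0, 0.975, 0.221, -0.0]
contact_force: [0.3, 0.2, 0.2]
width: 0.0387
gripper_force: 0.0
[-0.00082584 -0.00285414  0.01622851] 25.51207212491404
```

```bash
python3 -m jog '[{"dx":0,"dy":0,"dz":0.008,"ax":0,"ay":0,"az":0,"grip":-0.1},{"dx":0,"dy":0,"dz":0.016,"ax":0,"ay":0,"az":0,"grip":-0.1},{"dx":0,"dy":0,"dz":0.016,"ax":0,"ay":0,"az":0,"grip":-0.1}]'
python3 -m jog '[{"dx":0,"dy":0,"dz":0,"ax":0,"ay":0,"az":0,"grip":-1},{"dx":0,"dy":0,"dz":0,"ax":0,"ay":0,"az":0,"grip":-1},{"dx":0,"dy":0,"dz":0,"ax":0,"ay":0,"az":0,"grip":-1},{"dx":0,"dy":0,"dz":0,"ax":0,"ay":0,"az":0,"grip":-1},{"dx":0,"dy":0,"dz":0,"ax":0,"ay":0,"az":0,"grip":-1}]' 50
```

```text
clock: 15.38
position: [0.4879, -0.1568, 0.0266]
ee_rot: [0.0, 0.975, 0.221, 0.0]
contact_force: [-0.6, -0.1, 0.3]
width: 0.0381
gripper_force: 0.0
clock: 15.8
position: [0.4877, -0.1568, 0.0264]
ee_rot: [0.0, 0.975, 0.221, 0.0]
contact_force: [-0.6, 0.1, 2.4]
width: 0.0106
gripper_force: 51.2
```

```bash
python3 -m jog '[{"dx":0,"dy":0,"dz":-0.05,"ax":0,"ay":0,"az":0,"grip":-1},{"dx":0,"dy":0,"dz":-0.15,"ax":0,"ay":0,"az":0,"grip":-1},{"dx":0,"dy":0,"dz":-0.28,"ax":0,"ay":0,"az":0,"grip":-1},{"dx":0,"dy":0,"dz":-0.4,"ax":0,"ay":0,"az":0,"grip":-1},{"dx":0,"dy":0,"dz":-0.45,"ax":0,"ay":0,"az":0,"grip":-1}]'
python3 -m jog '[{"dx":0.05,"dy":-0.08,"dz":0,"ax":0,"ay":0,"az":0,"grip":-1},{"dx":0.1,"dy":-0.16,"dz":0,"ax":0,"ay":0,"az":0,"grip":-1},{"dx":0.16,"dy":-0.26,"dz":0,"ax":0,"ay":0,"az":0,"grip":-1},{"dx":0.2,"dy":-0.34,"dz":0,"ax":0,"ay":0,"az":0,"grip":-1},{"dx":0.23,"dy":-0.38,"dz":0,"ax":0,"ay":0,"az":0,"grip":-1}]'
python3 -m jog '[{"dx":0.05,"dy":-0.08,"dz":0,"ax":0,"ay":0,"az":0,"grip":-1},{"dx":0.1,"dy":-0.16,"dz":0,"ax":0,"ay":0,"az":0,"grip":-1},{"dx":0.16,"dy":-0.26,"dz":0,"ax":0,"ay":0,"az":0,"grip":-1},{"dx":0.2,"dy":-0.34,"dz":0,"ax":0,"ay":0,"az":0,"grip":-1},{"dx":0.23,"dy":-0.38,"dz":0,"ax":0,"ay":0,"az":0,"grip":-1}]'
python3 -m jog '[{"dx":0,"dy":0,"dz":0,"ax":0,"ay":0,"az":0.05,"grip":-1},{"dx":0,"dy":0,"dz":0,"ax":0,"ay":0,"az":0.1,"grip":-1},{"dx":0,"dy":0,"dz":0,"ax":0,"ay":0,"az":0.114,"grip":-1},{"dx":0,"dy":0,"dz":0,"ax":0,"ay":0,"az":0.114,"grip":-1}]'
python3 -c "
from h import *
print(tool([.510,.065,.08]),yaw())"
```

```text
clock: 16.22
position: [0.4893, -0.1575, 0.1421]
ee_rot: [0.002, 0.975, 0.221, 0.002]
contact_force: [1.2, -0.8, -1.1]
width: 0.0107
gripper_force: 50.8
clock: 16.63
position: [0.4972, -0.0436, 0.1381]
ee_rot: [-0.001, 0.975, 0.221, -0.001]
contact_force: [-0.0, -0.3, -2.2]
width: 0.0102
gripper_force: 50.7
clock: 17.05
position: [0.5085, 0.0667, 0.138]
ee_rot: [-0.001, 0.975, 0.221, -0.001]
contact_force: [-0.8, 0.2, -0.4]
width: 0.0109
gripper_force: 50.7
clock: 17.38
position: [0.5093, 0.064, 0.1382]
ee_rot: [0.0, 0.991, 0.133, -0.0]
contact_force: [-0.7, -0.7, -1.2]
width: 0.0106
gripper_force: 50.7
[ 0.00369158 -0.0030411   0.23295287] 15.268151328588507
```

```bash
python3 -m jog '[{"dx":0.003,"dy":-0.003,"dz":0.07,"ax":0,"ay":0,"az":0,"grip":-1},{"dx":0.003,"dy":-0.003,"dz":0.14,"ax":0,"ay":0,"az":0,"grip":-1},{"dx":0.003,"dy":-0.003,"dz":0.2,"ax":0,"ay":0,"az":0,"grip":-1},{"dx":0.003,"dy":-0.003,"dz":0.228,"ax":0,"ay":0,"az":0,"grip":-1},{"dx":0.003,"dy":-0.003,"dz":0.228,"ax":0,"ay":0,"az":0,"grip":-1}]'
python3 - <<'E'
from h import *
print(tool([.510,.065,.08]),yaw())
p=manip.get_state()['position']
e=snap('side');d=snap('top')
ims=[]
for x,r in((d,35),(e,35)):
    u,v=proj(x,[.51,.065,.065]).astype(int);print(u,v)
    ims.append(cv2.resize(x['img'][v-r:v+r,u-r:u+r,::-1],(400,400),interpolation=2))
cv2.imwrite('pics/c7.png',np.hstack(ims))
E
```

```text
clock: 17.8
position: [0.5086, 0.0648, 0.0799]
ee_rot: [-0.0, 0.991, 0.133, -0.002]
contact_force: [-0.4, 0.6, -1.7]
width: 0.0105
gripper_force: 50.7
[ 0.00567318  0.0008743  -0.00036932] 15.246796642136388
238 200
260 192
```

View pics/c7.png

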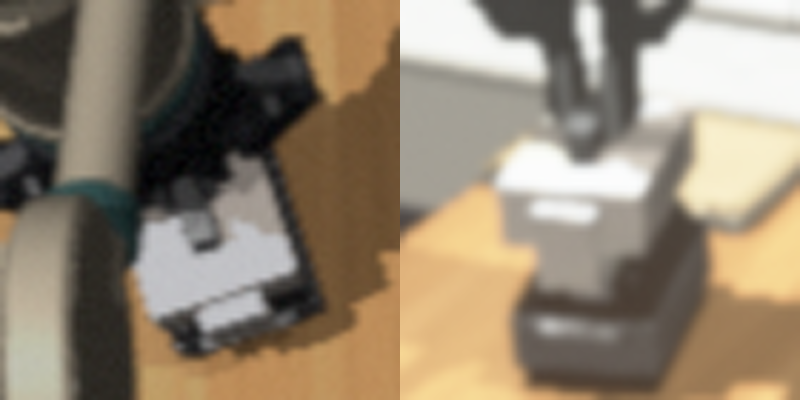

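The top crop shows the cover's near roof edge from (157,320) to (300,272). The side crop shows the near edge from (497,185) to (648,200), i.e. (97,185) to (248,200) in the panel. I'll compare both with predictions.

```bash
python3 - <<'E'
from h import *
d=load('top');e=load('side');S=400/70
t=np.radians(15.25);a=np.array([np.cos(t),np.sin(t),0]);b=np.array([-a[1],a[0],0])
for z in(.095,.099):
  for c in([.509,.0648],):
    for s in(30,-30):
        p=np.r_[c,z]-.046*a+s/1000*b
        print(z,s,[((proj(x,p)-np.array(q)+35)*S).round(0) for x,q in((d,(238,200)),(e,(260,192)))])
print('mm/px',proj(d,[.51,.065,.1])-proj(d,[.511,.065,.1]))
def P(u,v): return ray(d,(u+.5)/S-.5+203,(v+.5)/S-.5+165,.097)
L,Rr=P(157,320),P(300,272);m=(L+Rr)/2+.046*a;print(m,np.hypot(*(L-Rr)[:2]))
E
```

```text
0.095 30 [array([152., 322.]), array([ 95., 187.])]
0.095 -30 [array([298., 271.]), array([239., 195.])]
0.099 30 [array([150., 320.]), array([ 94., 178.])]
0.099 -30 [array([297., 269.]), array([238., 186.])]
mm/px [0.0174193  0.43175062]
[0.50954317 0.06394933 0.097     ] 0.05834952452908611
```

```bash
python3 -m jog '[{"dx":0.004,"dy":-0.002,"dz":0.01,"ax":0,"ay":0,"az":0,"grip":-1},{"dx":0.004,"dy":-0.002,"dz":0.02,"ax":0,"ay":0,"az":0,"grip":-1},{"dx":0.004,"dy":-0.002,"dz":0.03,"ax":0,"ay":0,"az":0,"grip":-1},{"dx":0.004,"dy":-0.002,"dz":0.03,"ax":0,"ay":0,"az":0,"grip":-1}]'
python3 -m jog '[{"dx":0,"dy":0,"dz":0.008,"ax":0,"ay":0,"az":0,"grip":-1},{"dx":0,"dy":0,"dz":0.016,"ax":0,"ay":0,"az":0,"grip":-1},{"dx":0,"dy":0,"dz":0.016,"ax":0,"ay":0,"az":0,"grip":-1}]'
python3 -m jog '[{"dx":0,"dy":0,"dz":0.008,"ax":0,"ay":0,"az":0,"grip":-1},{"dx":0,"dy":0,"dz":0.016,"ax":0,"ay":0,"az":0,"grip":-1},{"dx":0,"dy":0,"dz":0.016,"ax":0,"ay":0,"az":0,"grip":-1}]'
python3 -m jog '[{"dx":0,"dy":0,"dz":0.004,"ax":0,"ay":0,"az":0,"grip":-1},{"dx":0,"dy":0,"dz":0.008,"ax":0,"ay":0,"az":0,"grip":-1},{"dx":0,"dy":0,"dz":0.008,"ax":0,"ay":0,"az":0,"grip":-1}]'
```

```text
clock: 18.23
position: [0.5107, 0.0661, 0.0739]
ee_rot: [-0.0, 0.991, 0.133, -0.0]
contact_force: [-0.6, -0.2, -0.8]
width: 0.0107
gripper_force: 50.7
clock: 18.48
position: [0.5105, 0.066, 0.0697]
ee_rot: [-0.0, 0.991, 0.133, -0.0]
contact_force: [-0.4, -0.0, -1.3]
width: 0.0106
gripper_force: 50.7
clock: 18.73
position: [0.5105, 0.066, 0.0656]
ee_rot: [-0.0, 0.991, 0.132, -0.0]
contact_force: [-0.2, -0.0, -1.1]
width: 0.0104
gripper_force: 50.7
clock: 18.98
position: [0.5107, 0.066, 0.0639]
ee_rot: [-0.0, 0.991, 0.133, -0.0]
contact_force: [0.2, 0.2, -1.2]
width: 0.0106
gripper_force: 50.7
```

```bash
python3 -m jog '[{"dx":-0.004,"dy":0,"dz":0.004,"ax":0,"ay":0,"az":0,"grip":-1},{"dx":-0.004,"dy":0,"dz":0.008,"ax":0,"ay":0,"az":0,"grip":-1},{"dx":-0.004,"dy":0,"dz":0.008,"ax":0,"ay":0,"az":0,"grip":-1}]'
python3 -m jog '[{"dx":0,"dy":0,"dz":0.004,"ax":0,"ay":0,"az":0,"grip":-1},{"dx":0,"dy":0,"dz":0.008,"ax":0,"ay":0,"az":0,"grip":-1},{"dx":0,"dy":0,"dz":0.008,"ax":0,"ay":0,"az":0,"grip":-1}]'
python3 -m jog '[{"dx":0,"dy":0,"dz":0.004,"ax":0,"ay":0,"az":0,"grip":-1},{"dx":0,"dy":0,"dz":0.008,"ax":0,"ay":0,"az":0,"grip":-1},{"dx":0,"dy":0,"dz":0.008,"ax":0,"ay":0,"az":0,"grip":-1}]'
```

```text
clock: 19.23
position: [0.5096, 0.0657, 0.0619]
ee_rot: [-0.0, 0.991, 0.133, -0.0]
contact_force: [0.1, 0.2, -1.1]
width: 0.0104
gripper_force: 50.7
clock: 19.48
position: [0.5098, 0.0658, 0.0599]
ee_rot: [-0.0, 0.991, 0.132, -0.0]
contact_force: [-0.6, -0.7, -1.7]
width: 0.0109
gripper_force: 50.7
clock: 19.73
position: [0.5102, 0.0658, 0.058]
ee_rot: [-0.0, 0.991, 0.132, 0.0]
contact_force: [-0.0, 0.7, -0.9]
width: 0.0108
gripper_force: 50.7
```

```bash
python3 -m jog '[{"dx":0,"dy":0,"dz":0.004,"ax":0,"ay":0,"az":0,"grip":-1},{"dx":0,"dy":0,"dz":0.008,"ax":0,"ay":0,"az":0,"grip":-1},{"dx":0,"dy":0,"dz":0.008,"ax":0,"ay":0,"az":0,"grip":-1}]'
python3 -m jog '[{"dx":0,"dy":0,"dz":0.004,"ax":0,"ay":0,"az":0,"grip":-1},{"dx":0,"dy":0,"dz":0.006,"ax":0,"ay":0,"az":0,"grip":-1},{"dx":0,"dy":0,"dz":0.006,"ax":0,"ay":0,"az":0,"grip":-1}]'
```

```text
clock: 19.98
position: [0.5105, 0.0658, 0.0565]
ee_rot: [0.0, 0.991, 0.132, 0.001]
contact_force: [0.7, 0.8, 2.5]
width: 0.0104
gripper_force: 51.3
clock: 20.23
position: [0.5105, 0.0658, 0.0552]
ee_rot: [0.0, 0.991, 0.132, 0.001]
contact_force: [0.4, 0.7, 5.0]
width: 0.0108
gripper_force: 51.6
```

Hooks are on the bars at the expected height, so I'll press on by small steps.

```bash
python3 -m jog '[{"dx":0,"dy":0,"dz":0.004,"ax":0,"ay":0,"az":0,"grip":-1},{"dx":0,"dy":0,"dz":0.008,"ax":0,"ay":0,"az":0,"grip":-1},{"dx":0,"dy":0,"dz":0.008,"ax":0,"ay":0,"az":0,"grip":-1}]'
python3 -m jog '[{"dx":0,"dy":0,"dz":0.004,"ax":0,"ay":0,"az":0,"grip":-1},{"dx":0,"dy":0,"dz":0.006,"ax":0,"ay":0,"az":0,"grip":-1},{"dx":0,"dy":0,"dz":0.006,"ax":0,"ay":0,"az":0,"grip":-1}]'
```

```text
clock: 20.48
position: [0.5107, 0.0657, 0.0535]
ee_rot: [0.0, 0.991, 0.132, 0.001]
contact_force: [0.0, -0.0, 8.6]
width: 0.0109
gripper_force: 52.0
clock: 20.73
position: [0.5109, 0.0657, 0.0524]
ee_rot: [0.0, 0.991, 0.133, 0.001]
contact_force: [-0.0, -0.0, 10.0]
width: 0.0108
gripper_force: 52.2
```

```bash
python3 -m jog '[{"dx":0,"dy":0,"dz":0.004,"ax":0,"ay":0,"az":0,"grip":-1},{"dx":0,"dy":0,"dz":0.006,"ax":0,"ay":0,"az":0,"grip":-1},{"dx":0,"dy":0,"dz":0.006,"ax":0,"ay":0,"az":0,"grip":-1}]'
python3 -m jog '[{"dx":0,"dy":0,"dz":0.004,"ax":0,"ay":0,"az":0,"grip":-1},{"dx":0,"dy":0,"dz":0.006,"ax":0,"ay":0,"az":0,"grip":-1},{"dx":0,"dy":0,"dz":0.006,"ax":0,"ay":0,"az":0,"grip":-1}]'
```

```text
clock: 20.98
position: [0.5112, 0.0657, 0.0513]
ee_rot: [0.0, 0.991, 0.133, 0.002]
contact_force: [-0.8, -0.3, 12.7]
width: 0.0105
gripper_force: 52.5
clock: 21.23
position: [0.5113, 0.0657, 0.0501]
ee_rot: [0.0, 0.991, 0.133, 0.002]
contact_force: [-1.4, -0.7, 14.5]
width: 0.0105
gripper_force: 52.8
```

```bash
python3 -m jog '[{"dx":0,"dy":0,"dz":0.004,"ax":0,"ay":0,"az":0,"grip":-1},{"dx":0,"dy":0,"dz":0.006,"ax":0,"ay":0,"az":0,"grip":-1},{"dx":0,"dy":0,"dz":0.006,"ax":0,"ay":0,"az":0,"grip":-1}]'
python3 -m jog '[{"dx":0,"dy":0,"dz":0.004,"ax":0,"ay":0,"az":0,"grip":-1},{"dx":0,"dy":0,"dz":0.006,"ax":0,"ay":0,"az":0,"grip":-1},{"dx":0,"dy":0,"dz":0.006,"ax":0,"ay":0,"az":0,"grip":-1}]'
```

```text
clock: 21.48
position: [0.5112, 0.0658, 0.0476]
ee_rot: [0.0, 0.991, 0.132, 0.002]
contact_force: [0.4, -0.5, 8.1]
width: 0.0105
gripper_force: 51.8
clock: 21.73
position: [0.5112, 0.0659, 0.0465]
ee_rot: [0.0, 0.991, 0.133, 0.002]
contact_force: [-0.9, 1.1, 11.6]
width: 0.0104
gripper_force: 52.3
```

Force dropped, so something snapped. I'll press further to be sure both ends are home.

```bash
python3 -m jog '[{"dx":0,"dy":0,"dz":0.004,"ax":0,"ay":0,"az":0,"grip":-1},{"dx":0,"dy":0,"dz":0.006,"ax":0,"ay":0,"az":0,"grip":-1},{"dx":0,"dy":0,"dz":0.006,"ax":0,"ay":0,"az":0,"grip":-1}]'
python3 -m jog '[{"dx":0,"dy":0,"dz":0.004,"ax":0,"ay":0,"az":0,"grip":-1},{"dx":0,"dy":0,"dz":0.006,"ax":0,"ay":0,"az":0,"grip":-1},{"dx":0,"dy":0,"dz":0.006,"ax":0,"ay":0,"az":0,"grip":-1}]'
python3 -c "
from h import *
s=manip.get_state();print(s['contact_force'],s['moment'],s['ee_rot'])"
```

```text
clock: 21.98
position: [0.5112, 0.0659, 0.0452]
ee_rot: [0.0, 0.991, 0.133, 0.002]
contact_force: [-1.0, 0.2, 11.2]
width: 0.0107
gripper_force: 52.5
clock: 22.23
position: [0.5113, 0.0659, 0.0442]
ee_rot: [0.0, 0.991, 0.133, 0.002]
contact_force: [-1.6, 1.4, 15.8]
width: 0.0106
gripper_force: 53.0
[-1.57272313  1.40919967 15.81516866] [-0.02092993  0.3062537  -0.00727879] [1.42453735e-04 9.91172379e-01 1.32568170e-01 1.72490730e-03]
```

```bash
python3 -m jog '[{"dx":0,"dy":0,"dz":0.004,"ax":0,"ay":0,"az":0,"grip":-1},{"dx":0,"dy":0,"dz":0.008,"ax":0,"ay":0,"az":0,"grip":-1},{"dx":0,"dy":0,"dz":0.008,"ax":0,"ay":0,"az":0,"grip":-1}]'
python3 -m jog '[{"dx":0,"dy":0,"dz":0.004,"ax":0,"ay":0,"az":0,"grip":-1},{"dx":0,"dy":0,"dz":0.008,"ax":0,"ay":0,"az":0,"grip":-1},{"dx":0,"dy":0,"dz":0.008,"ax":0,"ay":0,"az":0,"grip":-1}]'
```

```text
clock: 22.48
position: [0.5113, 0.0659, 0.0429]
ee_rot: [0.0, 0.991, 0.133, 0.002]
contact_force: [-3.2, 1.4, 20.8]
width: 0.0106
gripper_force: 53.8
clock: 22.73
position: [0.5114, 0.0659, 0.0417]
ee_rot: [0.0, 0.991, 0.133, 0.002]
contact_force: [-5.7, 0.2, 27.5]
width: 0.0107
gripper_force: 54.6
```

```bash
python3 -m jog '[{"dx":0,"dy":0,"dz":-0.01,"ax":0,"ay":0,"az":0,"grip":-1},{"dx":0,"dy":0,"dz":-0.02,"ax":0,"ay":0,"az":0,"grip":-1},{"dx":0,"dy":0,"dz":-0.025,"ax":0,"ay":0,"az":0,"grip":-1},{"dx":0,"dy":0,"dz":-0.025,"ax":0,"ay":0,"az":0,"grip":-1}]'
python3 -m jog '[{"dx":0,"dy":0,"dz":-0.005,"ax":0,"ay":0,"az":0,"grip":-1},{"dx":0,"dy":0,"dz":-0.005,"ax":0,"ay":0,"az":0,"grip":-1},{"dx":0,"dy":0,"dz":-0.005,"ax":0,"ay":0,"az":0,"grip":-1}]'
```

```text
clock: 23.07
position: [0.5112, 0.0659, 0.0461]
ee_rot: [0.0, 0.991, 0.133, 0.002]
contact_force: [-0.3, 0.5, 8.9]
width: 0.0105
gripper_force: 52.1
clock: 23.32
position: [0.5112, 0.0659, 0.0466]
ee_rot: [0.0, 0.991, 0.133, 0.002]
contact_force: [0.3, 2.0, 6.9]
width: 0.0107
gripper_force: 51.8
```

```bash
python3 -m jog '[{"dx":0,"dy":0,"dz":-0.006,"ax":0,"ay":0,"az":0,"grip":-1},{"dx":0,"dy":0,"dz":-0.011,"ax":0,"ay":0,"az":0,"grip":-1},{"dx":0,"dy":0,"dz":-0.011,"ax":0,"ay":0,"az":0,"grip":-1}]'
python3 -m jog '[{"dx":0,"dy":0,"dz":0,"ax":0,"ay":0,"az":0,"grip":-0.3},{"dx":0,"dy":0,"dz":0,"ax":0,"ay":0,"az":0,"grip":-0.3},{"dx":0,"dy":0,"dz":0,"ax":0,"ay":0,"az":0,"grip":-0.3}]'
python3 -m jog '[{"dx":0,"dy":0,"dz":-0.05,"ax":0,"ay":0,"az":0,"grip":-0.3},{"dx":0,"dy":0,"dz":-0.15,"ax":0,"ay":0,"az":0,"grip":-0.3},{"dx":0,"dy":0,"dz":-0.3,"ax":0,"ay":0,"az":0,"grip":-0.3},{"dx":0,"dy":0,"dz":-0.4,"ax":0,"ay":0,"az":0,"grip":-0.3},{"dx":0,"dy":0,"dz":-0.4,"ax":0,"ay":0,"az":0,"grip":-0.3}]'
python3 -m jog '[{"dx":0,"dy":0.16,"dz":0,"ax":0,"ay":0,"az":0,"grip":-0.3},{"dx":0,"dy":0.32,"dz":0,"ax":0,"ay":0,"az":0,"grip":-0.3},{"dx":0,"dy":0.48,"dz":0,"ax":0,"ay":0,"az":0,"grip":-0.3},{"dx":0,"dy":0.62,"dz":0,"ax":0,"ay":0,"az":0,"grip":-0.3},{"dx":0,"dy":0.62,"dz":0,"ax":0,"ay":0,"az":0,"grip":-0.3}]'
python3 - <<'E'
from h import *
e=snap('side');d=snap('top')
ims=[]
for x,r in((d,30),(e,30)):
    u,v=proj(x,[.51,.065,.045]).astype(int);print(u,v)
    ims.append(cv2.resize(x['img'][v-r:v+r,u-r:u+r,::-1],(400,400),interpolation=2))
cv2.imwrite('pics/c8.png',np.hstack(ims))
S=400/60
t=np.radians(15.2);a=np.array([np.cos(t),np.sin(t),0]);b=np.array([-a[1],a[0],0])
for zr in(.065,.068,.073,.076):  # roof height
    print(zr,[((proj(e,np.array([.51,.065,zr])-.046*a*k+s*.03*b)-np.array([258,200]))).round(1) for k,s in((1,1),(1,-1),(-1,-1))])
E
```

```text
clock: 23.57
position: [0.5111, 0.0659, 0.0484]
ee_rot: [0.0, 0.991, 0.132, 0.001]
contact_force: [3.9, 0.8, -0.8]
width: 0.0103
gripper_force: 50.6
clock: 23.82
position: [0.5084, 0.0656, 0.0477]
ee_rot: [-0.0, 0.991, 0.133, -0.001]
contact_force: [-0.9, -0.4, 0.9]
width: 0.0296
gripper_force: 0.0
clock: 24.23
position: [0.513, 0.0656, 0.1534]
ee_rot: [0.001, 0.991, 0.133, 0.005]
contact_force: [0.0, -0.2, 0.1]
width: 0.0295
gripper_force: 0.0
clock: 24.65
position: [0.552, -0.0901, 0.1473]
ee_rot: [0.002, 0.991, 0.13, -0.0]
contact_force: [0.1, 0.1, 1.0]
width: 0.03
gripper_force: 0.0
239 202
261 200
0.065 [array([-14.9,   1. ]), array([9.9, 2.5]), array([ 19.3, -14.6])]
0.068 [array([-15. ,  -0.1]), array([9.8, 1.3]), array([ 19.3, -15.7])]
0.073 [array([-15.3,  -2. ]), array([ 9.7, -0.6]), array([ 19.1, -17.4])]
0.076 [array([-15.4,  -3.2]), array([ 9.6, -1.7]), array([ 19.1, -18.5])]
```

View pics/c8.png

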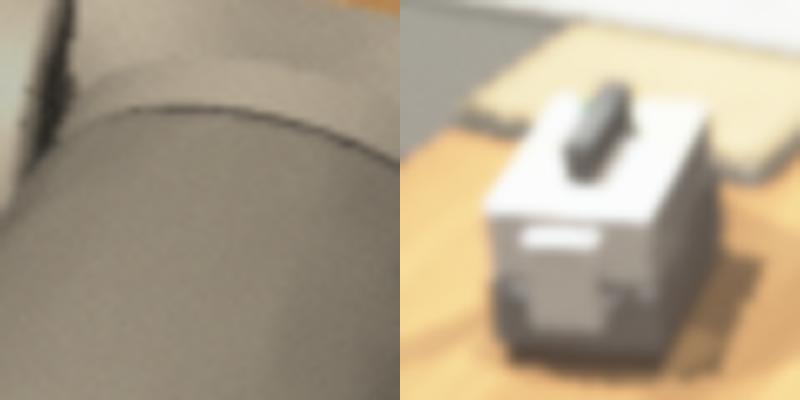

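The side crop shows the cover level on the housing. Roof corners (487,212), (650,218) and (710,103) all give a roof height of about 65 mm. Home is about 65.5 mm, and an unsnapped end would stand about 8 mm higher. The force record shows a drop, then a steep climb to 27 N. I'm handing it in.

```bash
python3 -m jog '[{"dx":0,"dy":0,"dz":0,"ax":0,"ay":0,"az":0,"grip":-0.3},{"dx":0,"dy":0,"dz":0,"ax":0,"ay":0,"az":0,"grip":-0.3}]' | head -2; python3 -c "
from rig import manip
print(manip.sign_off())"
```

```text
clock: 24.92
position: [0.5496, -0.0825, 0.1478]
the job is handed in; nothing more can be done
None
```

I placed the battery between the terminals, pressed the cover home (the force dropped at the snap, then climbed to about 27 N at the seat), and handed the job in at about 25 s; the sign-off gave no verdict, and I judged the cover home from force and one side view without seeing the clips directly.

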